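# Cut the bench power and point out the blown capacitor

### The arm

A 6-joint arm with a two-finger parallel gripper is mounted at the origin on the work surface. World frame = base frame: x ahead of the robot, y to its left, z up, the work surface at z = 0. Lengths are in mm, angles in rad, forces in N, time in s.
With the tool pointing down it reaches from about 275 to 875 mm from the base axis. Payload 12.5 kg.
Tool frame: the origin (TCP) lies at the very end of the fingers, on their centre line; the grasp point (between the pads) lies 19 mm behind it; z points along the fingers, y is the direction in which the jaws open and shut (so a half turn about z gives the same grasp; the last joint's range is limited). The gripper opens to 85 mm and grips with 20 to 120 N. Pads are 22 mm wide; open, the fingers measure 114 mm over their backs; the gripper's body (76 mm by 85 mm) begins 54 mm behind the grasp point. The pads swing forward as they close: fully open they stand 13 mm farther back than shut.
Start: joints at [1.246, 0.351, 1.652, -0, 1.139, -0.085], TCP at [130.598, 534.255, 200.29] pointing down, gripper open.
Joint ranges: [-2.75, 2.75], [-0.79, 2.1], [0.01, 2.65], [-1.57, 4.71], [0.07, 3.14], [-2.87, 2.87]. Speed limits (rad/s): [2.22, 2.22, 2.79, 3.14, 3.14, 3.14].

### API

Orientations are given as a unit quaternion [x, y, z, w].
In Python, from station import bot, get_image, close_job, models gives the robot as it stands.
- The arm moves only by the tool step_arm, never from a script. Its argument "steps" is a list of rows, each a list of 4 numbers: the shift along the tool's x, y, z in cm, then the turn about the tool's z in rad. A call has 1 to 12 rows; each row shifts and turns the commanded pose from where the row before left it, along the tool's axes as they then stand; what a row does not reach is not made up. A row lasts 1/10 s, in which the tool goes at most 50 mm and 8.59 degrees, less where a joint would pass 70% of its speed; a pose out of reach is approached as far as the arm can. A call with a gripper value outside its range is refused whole. "fingers" is the gripper's target within -1 to 1 (fully open at 1, half-way at 0, shut at -1), set as the call begins (left out, the last holds). The fingers move at their own pace and stop on an object; "grip_force" is the grip in N (left out, the last holds). Time passes only in rows, so rows that do not move let the fingers close. It gives the time, the measured TCP pose, the force and the opening at its end, in the units of the state.
- bot.get_state(): the state, without advancing time (a new reading comes with each control period).
- get_image(name): name is "scene" or "top" or "wrist"; returns a dict with "frame" (480x640x3 uint8, blue, green, red), "range_z" (480x640 float32, mm along the optical axis (not along the pixel's ray), 0 where there is no reading), "camera_matrix" (3x3 intrinsics, pixels), "R" (3x3) and "t" (3): a world point X has camera coordinates R X + t; the wrist camera has in their place "T_tool_cam" (4x4, takes a point from camera to tool coordinates, whose origin is the TCP and whose axes are the flange's). Camera axes: x right, y down, z forward; pixel columns grow to the right and rows downward; lengths in mm; the calibration is good to about 2 mm. A picture is of the moment at which its call begins: read the wrist's pose just before it.
- close_job(): hands the job in, once; it reports no verdict.
Trained networks look in the newest picture that a camera, given by its name, has taken for a name from the list of things; names that differ only in an ending like _2 or _b are one class to them, and where a whole thing is asked for, a point or a joint stands for the part that bears it (a point fixed in the world has none). Each returns a list of dicts, best first, with "confidence" (0 to 1); they miss things now and then, are a little off and sometimes report something else, mostly with a low value. They report only what shows in the picture. A call takes as long as a camera call. They do not tell look-alikes from the thing itself.
- models.masks_of(query, camera): "pixels" (480x640 bool, what is visible of it) and "box" ([centre column, centre row, width, height] in pixels, round what is visible of it).
The state is a dict: "clock": time; "q": joint angles; "qvel": joint speeds; "joint_efforts": joint torques, N m; "eef_pos": TCP position; "ee_rot": TCP orientation; "wrist_force": force on the tool from outside, world axes, zero at the start; "moment": the same for the moment, N m; "opening": finger opening in mm.
Only numpy, scipy, OpenCV 4.12 (cv2) and the standard library are available. Lean on these libraries where they do the work, as an engineer would, in place of code of your own. Each camera call takes 0.05 s, during which the arm holds its last target.

### The job

Push the red emergency-off button fully down so that the bench is dead, then show me which capacitor on the green power board has blown: point at the one whose top has bulged and crusted brown, with the fingertips straight above it and a centimetre or two clear of it. Hold still there for three seconds so that I can mark it, and finish still pointing at it. Pick nothing up, do not touch the board or the loose things on the bench, and do not lift the yellow button box or shove it about.

Things in the scene. Friction and masses are not known exactly. Their poses are not given: they have to be found in the camera images.
- stop_button (a joint): travel of the red emergency-off button in m: 0 = up (as it starts), 0.008 = fully down. It goes straight down against a steady drag of about 4 N, then meets a hard stop, and stays where it is left (push to lock)
- stop_top (a point): centre of the top of the red mushroom button, 40 mm across, almost flat over the middle 28 mm; 90 mm above the bench when up, 82 mm when fully down
- stop_box: the yellow emergency-off box that carries the button at the middle of its top: 76 x 76 mm, its top 62 mm above the bench, about 0.9 kg, standing loose on rubber feet; to the left or to the right of the board, the multimeter lying on the other side; origin at the centre of its underside, z up
- blown_top (a point): highest point of the domed, brown-crusted top of the blown capacitor, on its axis; 44 mm above the board's upper face and 58 mm above the bench; z up
- cap_blown: the blown capacitor: upright can 30 mm across in a dark blue sleeve, its top bulged into a 4 mm dome with brown crust; fixed to the board as one of a row of five, 40 mm apart centre to centre, any place in the row; origin at the centre of its underside, on the board
- cap_a: one of the four sound capacitors on the board: the same can as the blown one but with a clean, flat, silver top (score mark, no crust), 40 mm tall; origin at the centre of its underside, on the board
- cap_b: one of the four sound capacitors on the board: the same can as the blown one but with a clean, flat, silver top (score mark, no crust), 40 mm tall; origin at the centre of its underside, on the board
- cap_c: one of the four sound capacitors on the board: the same can as the blown one but with a clean, flat, silver top (score mark, no crust), 40 mm tall; origin at the centre of its underside, on the board
- cap_d: one of the four sound capacitors on the board: the same can as the blown one but with a clean, flat, silver top (score mark, no crust), 40 mm tall; origin at the centre of its underside, on the board
- board: the green circuit board, 140 mm (its x) by 210 mm (its y), upper face 14 mm above the bench, fixed; the capacitors stand in a row along its y, 35 mm to the +x side of its middle; heat sinks along its -x edge reach 48 mm above the bench, lower parts between; origin on the bench under its middle
- multimeter: dark grey multimeter lying face up, 180 mm (its x) by 85 mm, 47 mm high, loose; not to be touched; origin at the centre of its underside
- spare_a: a new loose capacitor standing in the black tray, same can, flat clean silver top; not to be touched; origin at the centre of its underside
- spare_b: a new loose capacitor standing in the black tray, same can, flat clean silver top; not to be touched; origin at the centre of its underside
- flux_jar: amber jar, 48 mm across, 55 mm tall, loose; not to be touched; origin at the centre of its underside
- solder_reel: grey reel of solder standing on its flange, 58 mm across, 48 mm tall, loose; not to be touched; origin at the centre of its underside
- screwdriver: screwdriver lying on the bench by the right-hand side, 190 mm long along its x, loose; not to be touched; origin below its middle
Things that resemble listed ones, but are neither listed nor needed, are in the scene too. Of the things that look like the stop_box, take the one that is farthest from the robot's base at the start.

How it is judged (in metres and radians):
On the way, in this order (a step that is already met when the one before it is completed fails the run):
1. the emergency-off button is pushed fully down (value of joint stop_button above 0.0065 m), for 0.2 s.
2. with the power off, the fingertips point at the blown capacitor from just above it, for 2 s (value of joint stop_button above 0.0065 m and horizontal distance between the grasp point and blown_top below 0.015 m and z of the grasp point in the frame of blown_top between 0.021 and 0.062 m), for 2 s.
At the end, for the whole second after the job is handed in: Button down more than 6.5 of 8 mm; grasp point within 15 mm sideways of the blown capacitor's axis and 21 to 62 mm above its top (fingertips about 2 to 43 mm above it); button box upright and within 20 mm, loose things within 15 mm of their starts (all of step 2 and distance of stop_box from where it was at the start of the episode below 0.02 m and angle between stop_box's own z axis and vertical below 0.1 rad and distance of each of multimeter, spare_a, spare_b, flux_jar, solder_reel, screwdriver from where it was at the start of the episode below 0.015 m); the robot touches nothing.
It fails at once if the robot touches the board or any capacitor on it (contact force between any of the fingers, the arm and board above 0.2 N or contact force between any of the fingers, the arm and cap_blown above 0.2 N or contact force between any of the fingers, the arm and cap_a above 0.2 N or contact force between any of the fingers, the arm and cap_b above 0.2 N or contact force between any of the fingers, the arm and cap_c above 0.2 N or contact force between any of the fingers, the arm and cap_d above 0.2 N).
It fails at once if the button box is lifted, tipped or shoved (distance of stop_box from where it was at the start of the episode above 0.02 m or angle between stop_box's own z axis and vertical above 0.15 rad or height (world z) of stop_box above 0.006 m).
It fails at once if a loose thing on the bench or in the tray is touched (contact force between any of the fingers, the arm and multimeter above 0.2 N or contact force between any of the fingers, the arm and spare_a above 0.2 N or contact force between any of the fingers, the arm and spare_b above 0.2 N or contact force between any of the fingers, the arm and flux_jar above 0.2 N or contact force between any of the fingers, the arm and solder_reel above 0.2 N or contact force between any of the fingers, the arm and screwdriver above 0.2 N).
It fails at once if a loose thing is lifted or moved (distance of any of multimeter, spare_a, spare_b, flux_jar, solder_reel, screwdriver from where it was at the start of the episode above 0.015 m).
It also fails if it takes over 38 s, if anything falls off the work surface, if the arm or the gripper's body presses on something with over 40 N, if the wrist force passes 120 N, or if a joint passes its speed limit or range.

## Working session

There is one attempt and no reset: what is moved stays moved. The work goes in short steps, Python scripts to look and compute and a tool call to move; the robot and the scene stay as the last step left them, time stands still between calls to the robot, and variables do not carry over. Pictures are saved under pics/ and viewed, and the job is handed in when it is done.

Besides the shell and the picture viewer there is one more tool, called after "Request:" as name(argument=value, ...), one argument or row to a line, values as JSON. step_arm: Moves the arm, as the interface text tells. Its arguments: {"type":"object","properties":{"steps":{"type":"array","items":{"type":"array","items":{"type":"number"}}},"fingers":{"type":"number"},"grip_force":{"type":"number"}},"required":["steps"]}

```bash
mkdir -p pics; cat > h.py <<'E'
import numpy as np,cv2,pickle
from station import bot,get_image,close_job,models
def back(im,u,v,z=None):
    K=im["camera_matrix"];z=im["range_z"][int(v),int(u)] if z is None else z
    return im["R"].T@(np.array([(u-K[0,2])*z/K[0,0],(v-K[1,2])*z/K[1,1],z])-im["t"])
def cloud(im):
    K=im["camera_matrix"];z=im["range_z"];v,u=np.mgrid[:480,:640]
    P=np.stack([(u-K[0,2])*z/K[0,0],(v-K[1,2])*z/K[1,1],z],-1)
    return (P-im["t"])@im["R"]
E
python3 - <<'E'
from h import *
s=bot.get_state();print({k:np.round(v,3) for k,v in s.items()})
for c in["top","scene"]:
    im=get_image(c);pickle.dump(im,open(c+".pkl","wb"));cv2.imwrite(f"pics/{c}0.png",im["frame"])
    print(c,np.round(im["R"],2).tolist(),np.round(im["t"]))
    C=cloud(im)
    for q in["stop_box","stop_button","cap_blown","cap_a","board","multimeter","flux_jar","solder_reel","screwdriver"]:
        for m in models.masks_of(q,c):
            p=C[m["pixels"]&(im["range_z"]>0)]
            print(q,round(m["confidence"],2),np.round(m["box"]),np.round(np.median(p,0)) if len(p) else None, np.round(np.percentile(p[:,2],98)) if len(p) else '')
E
```

```text
{'clock': np.float64(0.0), 'q': array([ 1.246,  0.351,  1.652,  0.   ,  1.139, -0.085]), 'qvel': array([ 0.   , -0.   ,  0.   ,  0.   ,  0.001,  0.001]), 'joint_efforts': array([ 1.0000e-03, -5.0610e+01, -2.9141e+01, -0.0000e+00,  5.0000e-03,
        0.0000e+00]), 'eef_pos': array([130.469, 533.906, 199.728]), 'ee_rot': array([ 0.12 ,  0.993, -0.001, -0.   ]), 'wrist_force': array([-0.22 , -0.636,  0.219]), 'moment': array([ 0.034,  0.041, -0.01 ]), 'opening': np.float64(85.545)}
top [[-0.02, -1.0, -0.01], [-0.99, 0.02, -0.15], [0.15, 0.01, -0.99]] [ -35.  491. 1207.]
stop_box 0.84 [440. 301.  39.  45.] [ 333. -316.   63.] 91.0
stop_box 0.83 [418. 246.  39.  35.] [ 460. -276.   63.] 92.0
stop_box 0.78 [366. 295.  39.  46.] [ 348. -143.   63.] 91.0
stop_box 0.76 [421. 356.  44.  44.] [ 203. -271.   63.] 91.0
stop_button 0.81 [427. 355.  18.  20.] [ 203. -276.   88.] 93.0
stop_button 0.76 [440. 301.  19.  15.] [ 333. -321.   88.] 93.0
stop_button 0.72 [422. 247.  12.  13.] [ 461. -280.   88.] 93.0
stop_button 0.52 [369. 293.  17.  15.] [ 349. -147.   88.] 93.0
cap_blown 0.58 [291. 193.
[... 1083 characters left out ...]
top_button 0.44 [201. 161.  19.  14.] [ 209. -276.   87.] 91.0
cap_blown 0.78 [369. 301.  19.  23.] [619.  35.  52.] 59.0
cap_blown 0.17 [362. 292. 119.  93.] [567.  23.  15.] 49.0
cap_a 0.8 [352. 306.  15.  22.] [628.  -3.  52.] 57.0
cap_a 0.6 [407. 289.  11.  22.] [604. 112.  49.] 57.0
cap_a 0.58 [390. 294.  17.  26.] [610.  75.  50.] 57.0
cap_a 0.52 [333. 310.  18.  22.] [636. -41.  52.] 57.0
board 0.93 [362. 293. 124.  90.] [567.  24.  15.] 49.0
board 0.44 [236. 361.  31.  35.] [ 698. -223.   53.] 57.0
flux_jar 0.66 [236. 358.  27.  35.] [ 698. -222.   53.] 57.0
solder_reel 0.67 [193. 368.  36.  46.] [ 701. -304.   46.] 50.0
screwdriver 0.69 [151. 295.  24.  76.] [ 475. -393.   22.] 27.0
```

```bash
python3 - <<'E'
import cv2
t=cv2.imread("pics/top0.png");s=cv2.imread("pics/scene0.png")
cv2.imwrite("pics/topc.png",cv2.resize(t[120:400,140:500],None,fx=2.2,fy=2.1,interpolation=cv2.INTER_CUBIC))
cv2.imwrite("pics/capc.png",cv2.resize(s[240:350,290:430],None,fx=5,fy=5,interpolation=cv2.INTER_CUBIC))
E
```

```text
(no output)
```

View pics/topc.png

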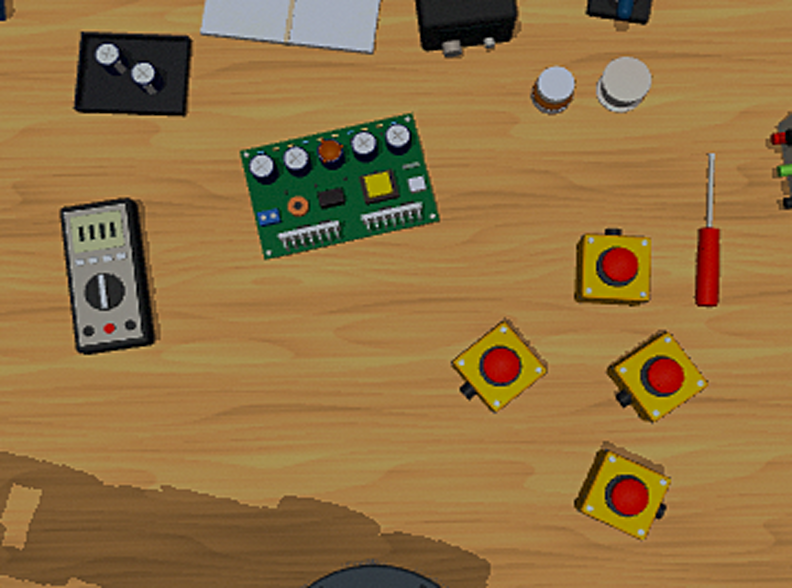

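View pics/capc.png

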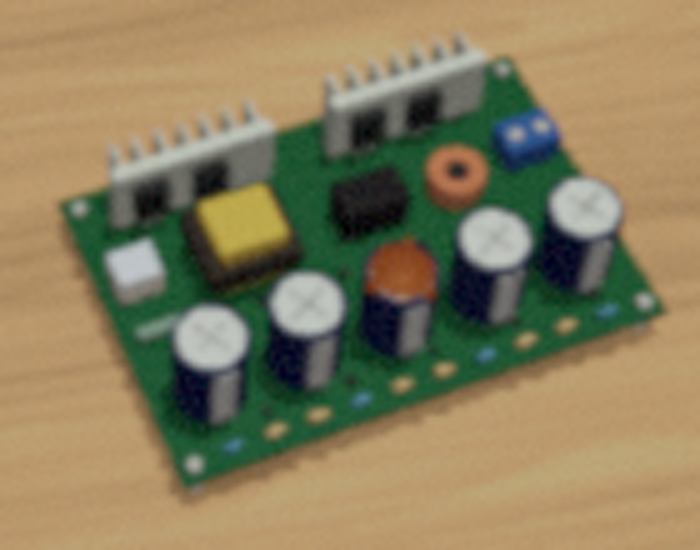

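View pics/scene0.png

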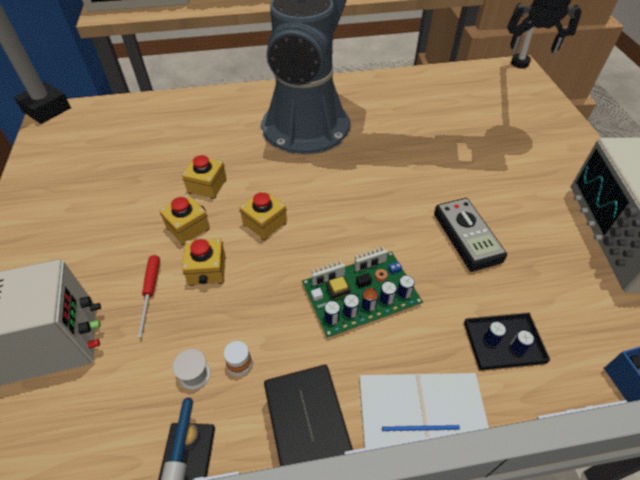

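The button could be any of four yellow boxes, at these top-image pixels:
- (422,247), 539 mm from the base
- (440,301), about 463 mm
- (369,293), about 379 mm
- (427,355), about 343 mm

I choose the farthest, (422,247). The blown capacitor is the third of five, brown, at top (291,190) and scene (370,295). The other four have silver tops, and so do the two spares in the tray. The next step is to refine both points.

```bash
python3 - <<'E'
from h import *
def ray(im,u,v,z):
    K=im["camera_matrix"];o=-im["R"].T@im["t"];d=im["R"].T@np.array([(u-K[0,2])/K[0,0],(v-K[1,2])/K[1,1],1]);return o+d*(z-o[2])/d[2]
for c in["top","scene"]:
    im=pickle.load(open(c+".pkl","rb"));hsv=cv2.cvtColor(im["frame"],cv2.COLOR_BGR2HSV);C=cloud(im)
    h,s,v=hsv[...,0],hsv[...,1],hsv[...,2]
    near=lambda x,y,r:np.hypot(C[...,0]-x,C[...,1]-y)<r
    m=near(463,-279,40)&((h<8)|(h>172))&(s>150)&(C[...,2]>80)
    vv,uu=np.nonzero(m);print(c,"button",m.sum(),np.round(C[m].mean(0),1),np.round(C[m].min(0)),np.round(C[m].max(0)),"ray",ray(im,uu.mean(),vv.mean(),88).round(1))
    m=near(463,-279,75)&(C[...,2]>55)&(C[...,2]<70)
    q=C[m][:,:2].astype(np.float32);print(" box top",m.sum(),cv2.minAreaRect(q))
    m=near(612,37,30)&(h<14)&(s>140)&(C[...,2]>48)
    vv,uu=np.nonzero(m);print(" cap brown",m.sum(),C[m].mean(0).round(1),C[m].min(0).round(),C[m].max(0).round(),"ray",ray(im,uu.mean(),vv.mean(),56).round(1))
    m=near(612,37,120)&(s<60)&(v>120)&(C[...,2]>50)&(C[...,0]>570)
    n,l,st,ce=cv2.connectedComponentsWithStats(m.astype(np.uint8))
    for i in range(1,n):
        if st[i,4]>15: print("  silver",st[i,4],ce[i].round(1),ray(im,*ce[i],54).round(1),C[l==i].mean(0).round(1))
E
```

```text
top button 207 [ 461.5 -279.8   88.2] [ 444. -299.   81.] [ 481. -262.   96.] ray [ 461.5 -279.9   88. ]
 box top 739 ((462.34893798828125, -280.22979736328125), (77.42647552490234, 76.0972671508789), 84.9343490600586)
 cap brown 68 [612.6  38.1  57. ] [598.  24.  51.] [624.  50.  63.] ray [612.8  38.2  56. ]
  silver 74 [320.5 184.1] [629.1 -40.4  54. ] [628.8 -40.4  55.1]
  silver 75 [304.8 187.6] [ 6.209e+02 -6.000e-01  5.400e+01] [620.5  -0.7  55.5]
  silver 73 [274.1 194.8] [604.3  77.   54. ] [604.   76.9  55. ]
  silver 79 [258.3 198.4] [596.1 117.   54. ] [595.8 116.8  55.3]
scene button 234 [ 466.2 -280.2   86.9] [ 446. -298.   80.] [ 482. -262.   91.] ray [ 467.2 -280.    88. ]
 box top 874 ((461.90142822265625, -281.12554931640625), (76.61559295654297, 79.3116455078125), 85.5980453491211)
 cap brown 109 [612.6  37.3  57. ] [598.  24.  50.] [627.  49.  61.] ray [612.   37.6  56. ]
  silver 138 [406.9 281.1] [594.4 116.4  54. ] [594.8 116.1  54.8]
  silver 137 [388.6 287.3] [602.6  77.   54. ] [603.   76.8  54.8]
  silver 146 [351.1 300.3] [619.1  -1.4  54. ] [619.4  -1.5  54.4]
  silver 154 [331.8 307.1] [627.5 -40.6  54. ] [627.8 -40.6  54.5]
```

```bash
cat >> h.py <<'E'
from scipy.spatial.transform import Rotation as Ro
def to(*w):
    s=bot.get_state();R=Ro.from_quat(s["ee_rot"]).as_matrix();p=s["eef_pos"]
    print("t",s["clock"],"p",p.round(1),"q",s["q"].round(2),"F",s["wrist_force"].round(1),"open",s["opening"].round(1))
    for x in w:
        print(x,"tool cm",(R.T@(np.array(x)-p)/10).round(2)); p=np.array(x)
E
python3 -c "
from h import *
to((400,150,200),(462,-280,160),(462,-280,100))"
```

```text
Traceback (most recent call last):
  File "h.py", line 13, in to
    print("t",s["clock"],"p",p.round(1),"q",s["q"].round(2),"F",s["wrist_force"].round(1),"open",s["opening"].round(1))
                                                                                                 ^^^^^^^^^^^^^^^^^^
AttributeError: 'float' object has no attribute 'round'
```

```bash
sed -i 's/s\["opening"\].round(1)/round(s["opening"],1)/' h.py
python3 -c "
from h import *
to((400,150,200),(462,-280,160),(462,-280,100))"
```

```text
t 1.0 p [130.6 534.3 200.3] q [ 1.25  0.35  1.65 -0.    1.14 -0.08] F [ 0.3  0.1 -0.4] open 85.4
(400, 150, 200) tool cm [-3.530e+01 -3.093e+01  3.000e-02]
(462, -280, 160) tool cm [-16.24 -40.3    4.  ]
(462, -280, 100) tool cm [0. 0. 6.]
```

Request:
step_arm(
  steps=[
    [-2.9,-2.6,0,0],
    [-2.9,-2.6,0,0],
    [-2.9,-2.6,0,0],
    [-2.9,-2.6,0,0],
    [-2.9,-2.6,0,0],
    [-2.9,-2.6,0,0],
    [-2.9,-2.6,0,0],
    [-2.9,-2.6,0,0],
    [-2.9,-2.6,0,0],
    [-2.9,-2.6,0,0],
    [-2.9,-2.6,0,0],
    [-2.9,-2.6,0,0],
  ],
  fingers=-1,
)

```text
clock: 2.2
eef_pos: [395.3, 147.1, 200.5]
ee_rot: [0.12, 0.993, 0.0, 0.0]
wrist_force: [0.6, 0.7, 0.4]
opening: 0.2
```

```bash
python3 -c "
from h import *
to((462,-280,160))"
```

```text
t 2.2 p [395.3 147.1 200.5] q [ 0.25  0.11  1.96  0.    1.07 -1.09] F [0.6 0.7 0.4] open 0.2
(462, -280, 160) tool cm [-16.62 -39.9    4.05]
```

Request:
step_arm(
  steps=[
    [-1.4,-3.3,0.3,0],
    [-1.4,-3.3,0.3,0],
    [-1.4,-3.3,0.3,0],
    [-1.4,-3.3,0.3,0],
    [-1.4,-3.3,0.3,0],
    [-1.4,-3.3,0.3,0],
    [-1.4,-3.3,0.3,0],
    [-1.4,-3.3,0.3,0],
    [-1.4,-3.3,0.3,0],
    [-1.4,-3.3,0.3,0],
    [-1.4,-3.3,0.3,0],
    [0,0,0,0],
  ],
)

```text
clock: 3.4
eef_pos: [458.2, -243.9, 166.9]
ee_rot: [0.121, 0.993, -0.0, 0.0]
wrist_force: [-0.9, 0.7, 0.4]
opening: 0.0
```

```bash
python3 - <<'E'
from h import *
s=bot.get_state();im=get_image("wrist");cv2.imwrite("pics/w1.png",im["frame"])
T=im["T_tool_cam"];K=im["camera_matrix"];z=im["range_z"];v,u=np.mgrid[:480,:640]
P=np.stack([(u-K[0,2])*z/K[0,0],(v-K[1,2])*z/K[1,1],z],-1)
R=Ro.from_quat(s["ee_rot"]).as_matrix()
W=(P@T[:3,:3].T+T[:3,3])@R.T+s["eef_pos"]
h=cv2.cvtColor(im["frame"],cv2.COLOR_BGR2HSV)
m=(z>0)&((h[...,0]<8)|(h[...,0]>172))&(h[...,1]>150)&(W[...,2]>80)&(W[...,2]<96)&(np.hypot(W[...,0]-462,W[...,1]+280)<40)
if m.sum():
    q=W[m];print(m.sum(),q.mean(0),q.min(0),q.max(0),np.percentile(q[:,2],95)); print(cv2.minEnclosingCircle(q[:,:2].astype(np.float32)))
b=(z>0)&(W[...,2]>57)&(W[...,2]<67)&(np.hypot(W[...,0]-462,W[...,1]+280)<75)
print(b.sum(), cv2.minAreaRect(W[b][:,:2].astype(np.float32)) if b.sum() else '')
to((462,-280,96))
E
```

```text
2074 [ 458.96647919 -281.44377182   86.99626176] [ 441.16216828 -301.06860568   80.03315637] [ 479.47050298 -262.8402463    90.84384136] 89.27721555129371
((460.5801086425781, -282.3345947265625), 19.53107452392578)
6166 ((460.6953125, -282.68341064453125), (76.09843444824219, 75.52240753173828), 84.76432800292969)
t 3.45 p [ 457.8 -242.   166.9] q [-0.58  0.33  1.77 -0.    1.04 -1.9 ] F [-0.2  0.7 -0.2] open -0.2
(462, -280, 96) tool cm [-1.32 -3.58  7.09]
```

View pics/w1.png

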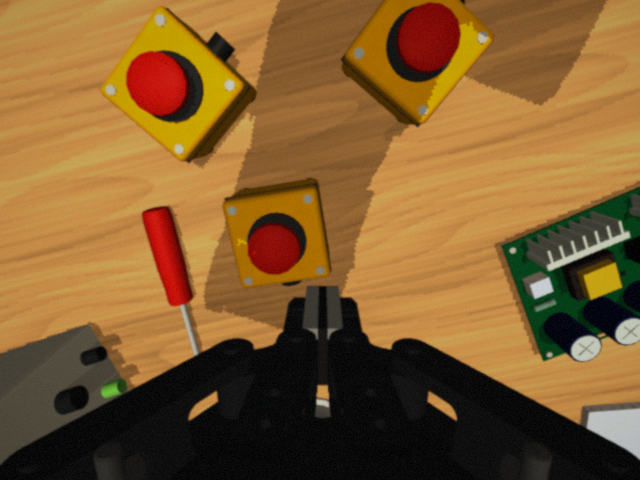

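The wrist view shows the chosen box, with its button at pixel (275,248). All three cameras agree on about (461.5,-281), and on a 76 mm box. I'll centre over it and go down to just above the button.

Request:
step_arm(
  steps=[
    [-0.7,-1.9,0,0],
    [-0.6,-1.8,0,0],
    [0,0,2,0],
    [0,0,2,0],
    [0,0,2,0],
    [0,0,0.6,0],
    [0,0,0,0],
    [0,0,0,0],
  ],
)

```text
clock: 4.25
eef_pos: [462.2, -280.1, 102.2]
ee_rot: [0.12, 0.993, -0.0, 0.0]
wrist_force: [-0.7, -0.4, -0.0]
opening: -0.1
```

```bash
python3 -c "
from h import *
to((461.5,-281,88),(461.5,-281,82))"
```

```text
t 4.25 p [ 462.2 -280.1  102.2] q [-0.63  0.46  1.77 -0.    0.92 -1.96] F [-0.7 -0.4 -0. ] open -0.1
(461.5, -281, 88) tool cm [ 0.05 -0.1   1.42]
(461.5, -281, 82) tool cm [0.  0.  0.6]
```

Well centred. I'll press slowly.

Request:
step_arm(
  steps=[
    [0,-0.1,0.4,0],
    [0,0,0.4,0],
    [0,0,0.3,0],
    [0,0,0.2,0],
    [0,0,0.2,0],
    [0,0,0.2,0],
    [0,0,0,0],
    [0,0,0,0],
  ],
)

```text
clock: 5.05
eef_pos: [461.5, -280.7, 84.3]
ee_rot: [0.12, 0.993, -0.0, -0.0]
wrist_force: [-0.3, 0.1, 0.5]
opening: -0.2
```

Request:
step_arm(
  steps=[
    [0,0,0.1,0],
    [0,0,0.1,0],
  ],
)

```text
clock: 5.25
eef_pos: [461.6, -280.7, 82.3]
ee_rot: [0.12, 0.993, -0.0, 0.0]
wrist_force: [-0.4, 0.7, 0.2]
opening: -0.3
```

Request:
step_arm(
  steps=[
    [0,0,0.1,0],
    [0,0,0,0],
  ],
)

```text
clock: 5.45
eef_pos: [461.5, -280.6, 81.2]
ee_rot: [0.12, 0.993, 0.0, -0.0]
wrist_force: [-0.1, -0.3, 0.2]
opening: 0.2
```

No contact force has shown at any point, which is suspicious, so I'll look before pressing further.

```bash
python3 - <<'E'
from h import *
im=get_image("scene");cv2.imwrite("pics/s2.png",cv2.resize(im["frame"][180:300,130:290],None,fx=5,fy=5,interpolation=cv2.INTER_CUBIC))
s=bot.get_state();im=get_image("wrist");cv2.imwrite("pics/w2.png",im["frame"])
T=im["T_tool_cam"];z=im["range_z"];print(T.round(2).tolist())
to()
E
```

```text
[[-0.0, -0.96, -0.29, 74.6], [1.0, -0.0, 0.0, -0.89], [-0.0, -0.29, 0.96, -172.97], [0.0, 0.0, 0.0, 1.0]]
t 5.55 p [ 461.5 -280.7   81.3] q [-0.63  0.49  1.78 -0.    0.87 -1.96] F [ 0.2 -0.2  0.6] open -0.1
```

View pics/s2.png

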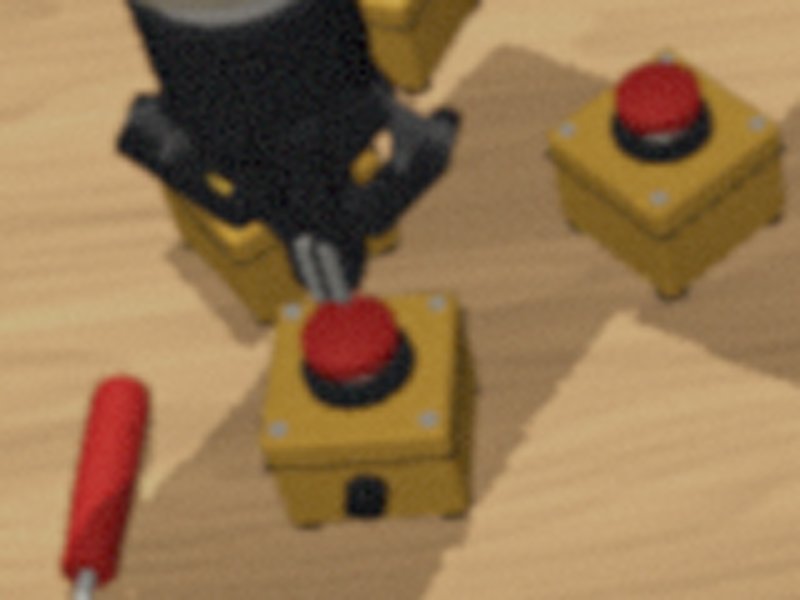

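View pics/w2.png

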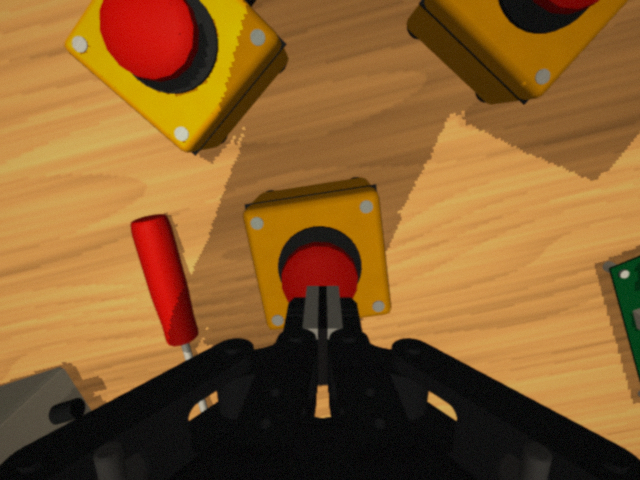

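The tips appear short of the button: in the scene crop they end at (335,300), with the button centre at (350,345). The reported TCP and the picture disagree, so I'll measure the real fingertip in the clouds.

```bash
python3 - <<'E'
from h import *
for c in["scene","top"]:
    im=get_image(c);C=cloud(im)
    r=np.hypot(C[...,0]-462,C[...,1]+280)<45
    h=cv2.cvtColor(im["frame"],cv2.COLOR_BGR2HSV)
    red=r&((h[...,0]<8)|(h[...,0]>172))&(h[...,1]>150)&(C[...,2]>70)
    print(c,"red",red.sum(),C[red].mean(0).round(1),np.percentile(C[red][:,2],[10,50,90]).round(1),C[red].min(0).round(),C[red].max(0).round())
    g=r&(h[...,1]<80)&(C[...,2]>66)
    for k in sorted(C[g].round(0).tolist(),key=lambda a:a[2])[:25]:print(k,end=' ')
    print()
    if c=="scene":
        b=r&(C[...,2]>55)&(C[...,2]<70);print(C[b].mean(0))
# wrist
s=bot.get_state();im=get_image("wrist");T=im["T_tool_cam"];K=im["camera_matrix"];z=im["range_z"];v,u=np.mgrid[:480,:640]
P=np.stack([(u-K[0,2])*z/K[0,0],(v-K[1,2])*z/K[1,1],z],-1)
Q=P@T[:3,:3].T+T[:3,3]
for vv in range(270,340,6):print(vv,[ (z[vv,uu].round(),Q[vv,uu].round(0).tolist()) for uu in(312,334)])
R=Ro.from_quat(s["ee_rot"]).as_matrix();W=Q@R.T+s["eef_pos"]
h=cv2.cvtColor(im["frame"],cv2.COLOR_BGR2HSV)
m=(z>0)&((h[...,0]<8)|(h[...,0]>172))&(h[...,1]>150)&(np.hypot(W[...,0]-462,W[...,1]+280)<40)
print(m.sum(),W[m].mean(0).round(1),np.percentile(W[m][:,2],[10,50,90]).round(1))
E
```

```text
scene red 245 [ 467.  -279.8   87.3] [82.  87.2 89.6] [ 445. -298.   77.] [ 482. -240.  302.]
[472.0, -273.0, 66.0] [478.0, -270.0, 66.0] [480.0, -272.0, 66.0] [479.0, -293.0, 66.0] [480.0, -289.0, 66.0] [484.0, -280.0, 66.0] [462.0, -261.0, 67.0] [471.0, -299.0, 67.0] [476.0, -285.0, 67.0] [483.0, -271.0, 67.0] [483.0, -285.0, 67.0] [476.0, -273.0, 68.0] [480.0, -283.0, 69.0] [467.0, -273.0, 117.0] [469.0, -285.0, 117.0] [471.0, -279.0, 117.0] [471.0, -277.0, 117.0] [462.0, -290.0, 118.0] [468.0, -287.0, 118.0] [471.0, -287.0, 118.0] [470.0, -283.0, 118.0] [468.0, -275.0, 119.0] [470.0, -281.0, 119.0] [473.0, -275.0, 119.0] [469.0, -288.0, 120.0] 
[ 471.46007596 -278.59637334   61.79159391]<stdin>:7: RuntimeWarning: Mean of empty slice.
  ret = um.true_divide(
Traceback (most recent call last):
IndexError: index -1 is out of bounds for axis 0 with size 0
```

```bash
python3 - <<'E'
from h import *
s=bot.get_state();im=get_image("wrist");T=im["T_tool_cam"];K=im["camera_matrix"];z=im["range_z"];v,u=np.mgrid[:480,:640]
P=np.stack([(u-K[0,2])*z/K[0,0],(v-K[1,2])*z/K[1,1],z],-1)
Q=P@T[:3,:3].T+T[:3,3]
for vv in range(270,340,6):print(vv,[ (z[vv,uu].round(),Q[vv,uu].round(0).tolist()) for uu in(312,334)])
R=Ro.from_quat(s["ee_rot"]).as_matrix();W=Q@R.T+s["eef_pos"]
h=cv2.cvtColor(im["frame"],cv2.COLOR_BGR2HSV)
m=(z>0)&((h[...,0]<8)|(h[...,0]>172))&(h[...,1]>150)&(np.hypot(W[...,0]-462,W[...,1]+280)<45)
print(m.sum(),W[m].mean(0).round(1) if m.any() else'',s["eef_pos"])
b=(z>0)&(u>245)&(u<390)&(v>180)&(v<270);print("box in wrist via state pose",W[b].mean(0).round(1),np.percentile(W[b][:,2],[5,50,95]))
# table plane height via wrist
tb=(z>0)&(u>200)&(u<240)&(v>200)&(v<300);print("bench z",np.median(W[tb][:,2]))
for f in("scene.pkl",):
    im=pickle.load(open(f,"rb"));C=cloud(im);g=np.hypot(C[...,0]-130,C[...,1]-534)<80
    print("start tip",np.sort(C[g&(C[...,2]>60)][:,2])[:20].round(), C[g&(C[...,2]>60)].shape)
E
```

```text
270 [(np.float32(178.0), [8.0, -6.0, -7.0]), (np.float32(179.0), [8.0, 5.0, -6.0])]
276 [(np.float32(180.0), [5.0, -6.0, -7.0]), (np.float32(179.0), [5.0, 5.0, -7.0])]
282 [(np.float32(179.0), [2.0, -6.0, -8.0]), (np.float32(180.0), [2.0, 5.0, -7.0])]
288 [(np.float32(148.0), [12.0, -5.0, -37.0]), (np.float32(148.0), [12.0, 4.0, -37.0])]
294 [(np.float32(143.0), [12.0, -5.0, -42.0]), (np.float32(143.0), [12.0, 4.0, -42.0])]
300 [(np.float32(138.0), [12.0, -5.0, -48.0]), (np.float32(138.0), [12.0, 4.0, -48.0])]
306 [(np.float32(135.0), [12.0, -5.0, -51.0]), (np.float32(134.0), [12.0, 3.0, -52.0])]
312 [(np.float32(129.0), [12.0, -5.0, -57.0]), (np.float32(131.0), [11.0, 3.0, -56.0])]
318 [(np.float32(126.0), [12.0, -4.0, -60.0]), (np.float32(125.0), [12.0, 3.0, -61.0])]
324 [(np.float32(121.0), [12.0, -4.0, -65.0]), (np.float32(122.0), [12.0, 3.0, -65.0])]
330 [(np.float32(119.0), [11.0, -4.0, -68.0]), (np.float32(120.0), [11.0, 3.0, -67.0])]
336 [(np.float32(112.0), [13.0, -4.0, -74.0]), (np.float32(112.0), [14.0, 3.0, -75.0])]
3503 [ 453.5 -281.2   91.9] [ 461.56098837 -280.66657022   81.33940429]
box in wrist via state pose [ 439.1 -278.9   53.5] [-0.77975273 61.15309501 86.53220247]
bench z -0.6618853330855643
start tip [246. 247. 248. 248. 248. 248. 248. 249. 249. 249. 250. 250. 250. 250.
 250. 250. 251. 251. 251. 251.] (2154, 3)
```

Scene and wrist cameras agree: the shut fingers really end about 36 mm short of the reported TCP. The button is untouched, and the bench reads z≈0 through the wrist pose, so the arm pose itself is right. I'll profile the gripper to see where the pads and body actually sit.

```bash
python3 - <<'E'
from h import *
s=bot.get_state();R=Ro.from_quat(s["ee_rot"]).as_matrix()
im=get_image("scene");C=cloud(im)
L=(C-s["eef_pos"])@R
m=(im["range_z"]>0)&(np.hypot(L[...,0],L[...,1])<95)&(L[...,2]<-25)&(L[...,2]>-260)
Q=L[m]
for a in range(-30,-260,-8):
    k=(Q[:,2]<=a)&(Q[:,2]>a-8)
    if k.sum():print(a,k.sum(),"x",Q[k,0].min().round(),Q[k,0].max().round(),"y",Q[k,1].min().round(),Q[k,1].max().round())
cv2.imwrite("pics/s3.png",cv2.resize(im["frame"][100:260,120:320],None,fx=4,fy=3.7,interpolation=cv2.INTER_CUBIC))
E
```

```text
-30 13 x -10.0 -3.0 y -4.0 10.0
-38 36 x -11.0 5.0 y -11.0 14.0
-46 47 x -12.0 7.0 y -12.0 16.0
-54 40 x -10.0 5.0 y -12.0 15.0
-62 34 x -11.0 -3.0 y -11.0 15.0
-70 51 x -13.0 -3.0 y -21.0 29.0
-78 138 x -13.0 13.0 y -35.0 35.0
-86 125 x -12.0 11.0 y -40.0 42.0
-94 123 x -17.0 10.0 y -47.0 49.0
-102 144 x -17.0 4.0 y -53.0 56.0
-110 156 x -17.0 1.0 y -58.0 61.0
-118 268 x -18.0 14.0 y -59.0 63.0
-126 179 x -19.0 6.0 y -52.0 57.0
-134 136 x -20.0 7.0 y -39.0 46.0
-142 58 x -11.0 8.0 y -40.0 43.0
-150 30 x -31.0 7.0 y 8.0 39.0
-158 101 x -37.0 11.0 y -28.0 38.0
-166 144 x -37.0 14.0 y -28.0 39.0
-174 156 x -37.0 15.0 y -29.0 39.0
-182 152 x -38.0 13.0 y -31.0 39.0
-190 179 x -37.0 14.0 y -29.0 39.0
-198 290 x -37.0 15.0 y -32.0 37.0
-206 68 x -31.0 -5.0 y -15.0 32.0
-214 51 x -40.0 1.0 y -27.0 42.0
-222 213 x -41.0 -5.0 y -36.0 42.0
-230 135 x -41.0 -20.0 y -33.0 35.0
-238 112 x -40.0 -18.0 y -35.0 27.0
-246 285 x -43.0 -3.0 y -39.0 63.0
-254 123 x -48.0 3.0 y -51.0 66.0
```

View pics/s3.png

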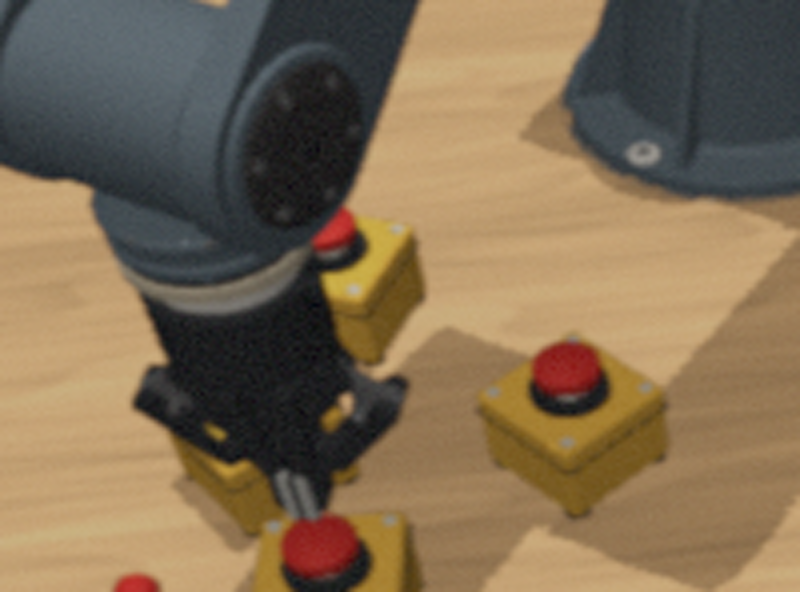

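The profile shows the whole gripper sitting about 36 mm behind the reported frame. Flange to tip is about 174 mm, and the sideways position is right. The stated frame is therefore long by about 36 mm, and I'll work from the real tip, now at z≈117. Contact should come at reported z≈54 and full travel at about 46. The press will be slow, watching force and tip.

Request:
step_arm(
  steps=[
    [0,0,0.5,0],
    [0,0,0.5,0],
    [0,0,0.5,0],
    [0,0,0.4,0],
    [0,0,0.2,0],
    [0,0,0,0],
  ],
)

```text
clock: 6.35
eef_pos: [461.4, -280.6, 59.9]
ee_rot: [0.12, 0.993, 0.0, -0.0]
wrist_force: [0.1, -0.1, 0.3]
opening: 0.1
```

Request:
step_arm(
  steps=[
    [0,0,0.2,0],
    [0,0,0.1,0],
    [0,0,0.1,0],
  ],
)

```text
clock: 6.65
eef_pos: [461.7, -280.8, 56.6]
ee_rot: [0.12, 0.993, -0.0, 0.0]
wrist_force: [-0.1, -0.4, 4.3]
opening: 0.2
```

Request:
step_arm(
  steps=[
    [0,0,0.1,0],
    [0,0,0.1,0],
    [0,0,0.1,0],
  ],
)

```text
clock: 6.95
eef_pos: [461.7, -280.8, 53.4]
ee_rot: [0.12, 0.993, -0.0, 0.0]
wrist_force: [-0.1, -0.0, 4.1]
opening: -0.2
```

Contact, with the expected 4 N drag. I'll continue to the stop.

Request:
step_arm(
  steps=[
    [0,0,0.1,0],
    [0,0,0.1,0],
  ],
)

```text
clock: 7.15
eef_pos: [461.7, -280.8, 51.3]
ee_rot: [0.12, 0.993, -0.0, 0.0]
wrist_force: [0.7, -1.1, 3.2]
opening: 0.3
```

Request:
step_arm(
  steps=[
    [0,0,0.1,0],
    [0,0,0,0],
  ],
)

```text
clock: 7.35
eef_pos: [461.7, -280.8, 50.6]
ee_rot: [0.12, 0.993, -0.0, 0.0]
wrist_force: [-0.9, 0.5, 7.7]
opening: 0.2
```

Request:
step_arm(
  steps=[
    [0,0,0.1,0],
    [0,0,0,0],
  ],
)

```text
clock: 7.55
eef_pos: [461.8, -280.9, 50.4]
ee_rot: [0.12, 0.993, -0.0, 0.0]
wrist_force: [-2.6, 1.9, 18.8]
opening: 0.1
```

Request:
step_arm(
  steps=[
    [0,0,0.1,0],
    [0,0,0,0],
    [0,0,0,0],
  ],
)

```text
clock: 7.85
eef_pos: [462.0, -281.1, 50.3]
ee_rot: [0.12, 0.993, -0.0, 0.001]
wrist_force: [-6.6, 4.8, 28.5]
opening: -0.0
```

The hard stop is at reported 50.5, which is tip z=82, so the offset is 31.7 mm. I'll rise and check.

Request:
step_arm(
  steps=[
    [0,0,-0.3,0],
    [0,0,-0.5,0],
    [0,0,-1.5,0],
    [0,0,-2.5,0],
    [0,0,-2.5,0],
    [0,0,-1,0],
    [0,0,0,0],
  ],
)

```text
clock: 8.55
eef_pos: [461.9, -280.9, 132.0]
ee_rot: [0.12, 0.993, -0.0, 0.001]
wrist_force: [0.3, -0.0, -0.2]
opening: 0.0
```

```bash
python3 - <<'E'
from h import *
s=bot.get_state();im=get_image("wrist");cv2.imwrite("pics/w4.png",im["frame"])
T=im["T_tool_cam"];K=im["camera_matrix"];z=im["range_z"];v,u=np.mgrid[:480,:640]
P=np.stack([(u-K[0,2])*z/K[0,0],(v-K[1,2])*z/K[1,1],z],-1)
W=(P@T[:3,:3].T+T[:3,3])@Ro.from_quat(s["ee_rot"]).as_matrix().T+s["eef_pos"]
im2=get_image("scene");C=cloud(im2)
for n,i,w in(("wrist",im,W),("scene",im2,C)):
    h=cv2.cvtColor(i["frame"],cv2.COLOR_BGR2HSV)
    r=(i["range_z"]>0)&((h[...,0]<8)|(h[...,0]>172))&(h[...,1]>150)&(w[...,2]>70)&(w[...,2]<100)
    for b in((461,-281),(333,-321),(349,-147)):
        m=r&(np.hypot(w[...,0]-b[0],w[...,1]-b[1])<22)
        print(n,b,m.sum(),np.percentile(w[m][:,2],[50,90]).round(1) if m.any() else'')
    m=(w[...,2]>57)&(w[...,2]<67)&(np.hypot(w[...,0]-462,w[...,1]+280)<65)
    print(cv2.minAreaRect(w[m][:,:2].astype(np.float32)))
to((612.2,37.9,150),(612.2,37.9,44))
E
```

```text
wrist (461, -281) 2657 [79.5 80.9]
wrist (333, -321) 4447 [87.5 89.1]
wrist (349, -147) 2343 [87. 89.]
((460.543701171875, -282.81024169921875), (76.01951599121094, 75.19356536865234), 85.02587890625)
scene (461, -281) 245 [79.2 81.5]
scene (333, -321) 22 [82.4 85.8]
scene (349, -147) 189 [87.7 90.1]
((462.2196044921875, -280.24853515625), (76.36089324951172, 79.17285919189453), 84.11238861083984)
t 8.65 p [ 461.1 -280.3  130.2] q [-0.63  0.42  1.75 -0.    0.98 -1.96] F [-0.6 -1.1 -0.8] open 0.3
(612.2, 37.9, 150) tool cm [-7.12 34.5  -1.97]
(612.2, 37.9, 44) tool cm [-1.00e-02 -1.00e-02  1.06e+01]
```

View pics/w4.png

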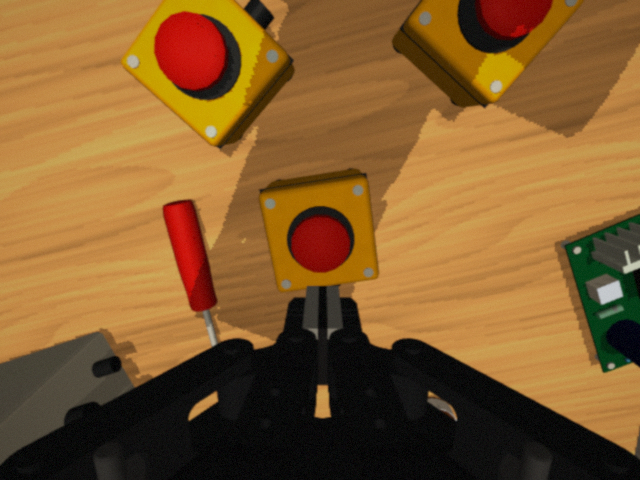

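The wrist and scene cameras both put the button top at about 81 mm (8 mm down), and the box is unmoved. Now to above the capacitor.

Request:
step_arm(
  steps=[
    [-0.6,3.1,-0.2,0],
    [-0.6,3.1,-0.2,0],
    [-0.6,3.1,-0.2,0],
    [-0.6,3.1,-0.2,0],
    [-0.6,3.1,-0.2,0],
    [-0.6,3.1,-0.2,0],
    [-0.7,3.1,-0.2,0],
    [-0.7,3.1,-0.2,0],
    [-0.7,3.1,-0.2,0],
    [-0.7,3.1,-0.2,0],
    [-0.7,3.5,0,0],
    [0,0,0,0],
  ],
)

```text
clock: 9.85
eef_pos: [612.8, 40.9, 149.4]
ee_rot: [0.118, 0.993, 0.0, -0.001]
wrist_force: [-0.6, 0.2, 0.2]
opening: 0.4
```

```bash
python3 - <<'E'
from h import *
s=bot.get_state();im=get_image("wrist");cv2.imwrite("pics/w5.png",im["frame"])
T=im["T_tool_cam"];K=im["camera_matrix"];z=im["range_z"];v,u=np.mgrid[:480,:640]
P=np.stack([(u-K[0,2])*z/K[0,0],(v-K[1,2])*z/K[1,1],z],-1)
W=(P@T[:3,:3].T+T[:3,3])@Ro.from_quat(s["ee_rot"]).as_matrix().T+s["eef_pos"]
h=cv2.cvtColor(im["frame"],cv2.COLOR_BGR2HSV)
m=(z>0)&(h[...,0]<14)&(h[...,1]>140)&(W[...,2]>48)&(W[...,2]<66)&(np.hypot(W[...,0]-612,W[...,1]-38)<25)
print(m.sum(),W[m].mean(0) if m.any() else'',W[m].max(0),W[m].min(0))
to((612.2,37.9,150),(612.2,37.9,44))
E
```

```text
857 [610.49448596  36.35712363  56.14756365] [623.60976036  48.29396409  59.0611553 ] [596.45474211  21.57961552  50.1605473 ]
t 9.9 p [612.1  39.1 149.4] q [-0.01  0.52  1.53  0.    1.1  -1.35] F [ 0.2 -0.5  0.1] open -0.0
(612.2, 37.9, 150) tool cm [-0.04 -0.12 -0.06]
(612.2, 37.9, 44) tool cm [-3.00e-02  1.00e-02  1.06e+01]
```

View pics/w5.png

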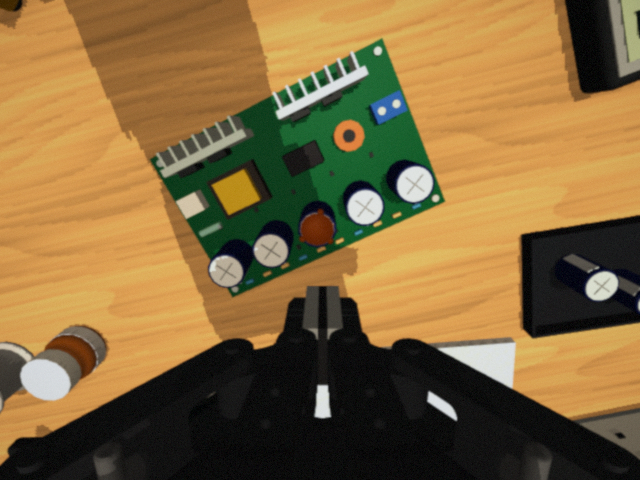

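The wrist view shows the brown cap at (318,228), third of five, and the fingers are over it. I'll descend so the real tips are about 2 cm above its top: tip z≈77, reported about 45.5.

Request:
step_arm(
  steps=[
    [0,-0.1,1.5,0],
    [0,0,2,0],
    [0,0,2,0],
    [0,0,1.5,0],
    [0,0,1,0],
    [0,0,0.5,0],
    [0,0,0,0],
  ],
)

```text
clock: 10.6
eef_pos: [612.0, 36.4, 65.8]
ee_rot: [0.12, 0.993, -0.0, -0.0]
wrist_force: [-0.5, -0.9, 1.0]
opening: -0.1
```

```bash
python3 - <<'E'
from h import *
to((612,37.5,45.5))
im=get_image("scene");cv2.imwrite("pics/s6.png",cv2.resize(im["frame"][200:350,280:460],None,fx=4,fy=4,interpolation=cv2.INTER_CUBIC))
E
```

```text
t 10.6 p [612.   36.4  65.8] q [-0.02  0.62  1.59 -0.    0.93 -1.35] F [-0.5 -0.9  1. ] open -0.1
(612, 37.5, 45.5) tool cm [0.02 0.11 2.03]
```

View pics/s6.png

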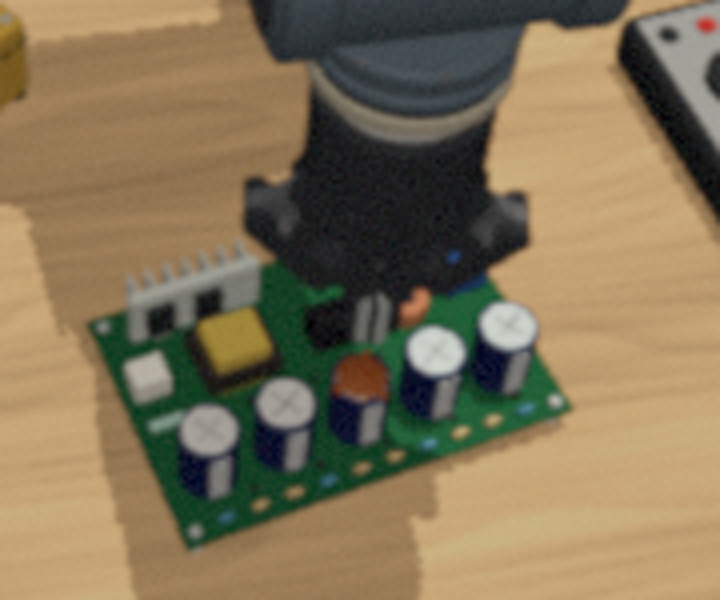

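The scene crop shows the tips at (372,340), above the brown cap at (360,378) and well clear. The last 2 cm in small steps.

Request:
step_arm(
  steps=[
    [0,0.1,0.5,0],
    [0,0,0.5,0],
    [0,0,0.4,0],
    [0,0,0.3,0],
    [0,0,0.3,0],
    [0,0,0,0],
    [0,0,0,0],
  ],
)

```text
clock: 11.35
eef_pos: [612.5, 37.6, 46.3]
ee_rot: [0.12, 0.993, 0.0, 0.0]
wrist_force: [-0.6, -0.2, 0.2]
opening: 0.0
```

```bash
python3 - <<'E'
from h import *
s=bot.get_state();to((612,37.5,45.5))
im=get_image("scene");C=cloud(im);cv2.imwrite("pics/s7.png",cv2.resize(im["frame"][200:350,280:460],None,fx=4,fy=4,interpolation=cv2.INTER_CUBIC))
L=(C-s["eef_pos"])@Ro.from_quat(s["ee_rot"]).as_matrix()
h=cv2.cvtColor(im["frame"],cv2.COLOR_BGR2HSV)
m=(im["range_z"]>0)&(np.hypot(L[...,0],L[...,1])<16)&(h[...,1]<110)&(C[...,2]>64)
q=C[m];q=q[np.argsort(q[:,2])];print(q[:12].round())
E
```

```text
t 11.35 p [612.5  37.6  46.3] q [-0.01  0.65  1.59  0.    0.9  -1.35] F [-0.6 -0.2  0.2] open 0.0
(612, 37.5, 45.5) tool cm [ 0.04 -0.02  0.08]
[[618.  32.  81.]
 [623.  42.  81.]
 [623.  40.  83.]
 [622.  42.  83.]
 [621.  36.  84.]
 [622.  38.  85.]
 [621.  33.  85.]
 [622.  34.  85.]
 [614.  27.  85.]
 [623.  40.  85.]
 [617.  30.  85.]
 [620.  33.  85.]]
```

View pics/s7.png

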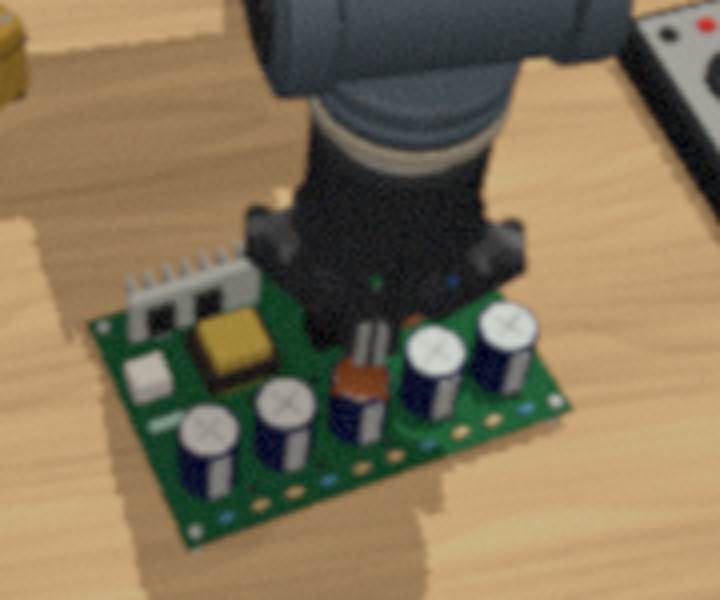

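The tips are at z≈78–81, about 2 cm above the dome and over the third cap, with no contact force. Now I'll hold for more than 3 s.

Request:
step_arm(
  steps=[
    [0,0,0,0],
    [0,0,0,0],
    [0,0,0,0],
    [0,0,0,0],
    [0,0,0,0],
    [0,0,0,0],
    [0,0,0,0],
    [0,0,0,0],
    [0,0,0,0],
    [0,0,0,0],
    [0,0,0,0],
    [0,0,0,0],
  ],
)

```text
clock: 12.6
eef_pos: [612.4, 37.6, 46.3]
ee_rot: [0.12, 0.993, 0.0, 0.0]
wrist_force: [-0.5, -0.7, 0.4]
opening: 0.2
```

Request:
step_arm(
  steps=[
    [0,0,0,0],
    [0,0,0,0],
    [0,0,0,0],
    [0,0,0,0],
    [0,0,0,0],
    [0,0,0,0],
    [0,0,0,0],
    [0,0,0,0],
    [0,0,0,0],
    [0,0,0,0],
    [0,0,0,0],
    [0,0,0,0],
  ],
)

```text
clock: 13.8
eef_pos: [612.4, 37.6, 46.3]
ee_rot: [0.12, 0.993, -0.0, -0.0]
wrist_force: [-0.3, -0.0, 0.1]
opening: -0.1
```

Request:
step_arm(
  steps=[
    [0,0,0,0],
    [0,0,0,0],
    [0,0,0,0],
    [0,0,0,0],
    [0,0,0,0],
    [0,0,0,0],
    [0,0,0,0],
    [0,0,0,0],
    [0,0,0,0],
    [0,0,0,0],
    [0,0,0,0],
    [0,0,0,0],
  ],
)

```text
clock: 15.0
eef_pos: [612.4, 37.6, 46.3]
ee_rot: [0.12, 0.993, -0.0, -0.0]
wrist_force: [0.2, 0.3, 0.0]
opening: -0.0
```

```bash
python3 - <<'E'
from h import *
im=get_image("top");C=cloud(im);h=cv2.cvtColor(im["frame"],cv2.COLOR_BGR2HSV)
m=(np.hypot(C[...,0]-462,C[...,1]+280)<24)&((h[...,0]<8)|(h[...,0]>172))&(h[...,1]>150)&(C[...,2]>70)
print("button",C[m].mean(0).round(1),np.percentile(C[m][:,2],90).round(1))
to()
print(close_job())
E
```

```text
button [ 461.8 -280.    80. ] 83.5
t 15.05 p [612.4  37.6  46.3] q [-0.01  0.65  1.59 -0.    0.9  -1.35] F [ 0.   0.3 -0.1] open 0.1
the job is handed in; nothing more can be done
None
```

The emergency-off button is fully down, and the blown capacitor is the middle one of the five. I held still over it for 3.6 s and handed the job in at about 15 s, still pointing at it.

- **Button:** I used the yellow box farthest from the base, at about (462, -280). I pressed with shut fingers through the 4 N drag to the hard stop, reaching about 29 N. The cameras now show the button about 8 mm lower. The box has not moved, to within measuring error of 1–2 mm.
- **Pointing:** the fingertips are within about 2 mm sideways of the capacitor's axis at (612, 38) and about 2 cm above its dome. The wrist force reads about zero. I felt no contact with the board or the loose things, but I did not re-measure the loose things at the end.
- **Disagreement:** the reported TCP was wrong in depth. The real fingertips ended about 32 mm short of it, which the hard stop fixed; the cameras put it at 33–36 mm. My first press, going by the reported TCP, therefore stopped above the button without touching it. I set the final height from the real fingertips. If the reported TCP is used instead, it sits about 12 mm below the capacitor's top, which would put the grasp point outside the 21 to 62 mm window.

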